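Hold a circuit board in contact in a hand-lever test press

TASK

Bring the board in the test press into contact: with the handle still locked, turn the stroke selector so that its pointer stands at the middle one of the three studs. Then flip the safety catch up off the handle's lug and right over, so that it lies open by itself, and pull the press handle down until the ram is on its stop. The handle springs back, so finish while still holding it down there with the gripper, and leave the other things on the bench where they are.

Things in the scene. Friction and masses are not known exactly. Their poses are not given: they have to be found in the camera images.
- press: Grey board test press fixed to the bench; origin at the centre of its underside, x away from the operator, y left, z up (all offsets here: mm in this frame). Base 280 (x) x 310 (y) x 60 high. Head over it: x -55 to 130, y +-35, z 165 to 235; 24 mm square ram at x -20, y 0, top at z 263. Plate on the ram 110 x 110 round x -20, y 0, z 130 to 138 when up. Handle and catch on the -y side.
- stroke_selector (a joint): Selector angle about its upright axis, rad, limits +-0.75. 0: lever straight to press -x, pointer at the middle stud; -0.6 at the left (+y) stud, +0.6 at the right one; positive is counter-clockwise from above. Starts between -0.72 and -0.4. Turns stiffly (about 1 N at the knob), stays where left. It brings one of three stop screws under the ram's stop rod.
- selector_knob (a point): Centre of the selector's upright black grip, a cylinder 16 mm in diameter and 40 mm tall (z 80 to 120 mm over the bench), 75 mm from the selector axis. Free room around it in front and to the left; the lever below it is 12 mm wide, its top 73 mm over the bench.
- selector_axis (a point): Turning axis of the selector at the base's top (press x -35, y 95, z 60).
- middle_stud (a point): Top of the middle one of the three small steel index studs (8 mm wide, 6 mm high) on the base's top, 96 mm from the selector axis (press x -131, y 95, z 66). The other two are 0.6 rad to either side on the same circle.
- catch (a joint): Angle of the safety catch about catch_hinge, rad. 0: closed, lying flat over the handle's lug. It grows as the free (-y) end swings up and over towards +y, to the open stop at 2.35. Its weight (80 g) closes it below about 1.65 rad and lays it open above that.
- catch_tab (a point): Middle of the catch's upturned finger tab, a steel plate 30 mm (along press x) x 6 x 26 tall on the catch's free end, 84 mm out from the hinge line and 17.5 above it; closed: x 8, y -118, z 260, top z 270, foot z 244. The catch is a slotted flat steel plate, 39 wide (30 at the tab), 5 thick. Pinched across the 30 mm, the tab can turn between the fingers while it is carried round its hinge.
- catch_hinge (a point): Middle of the catch's hinge line, which runs along the press's x axis at the top right edge of the head (press x 8, y -34, z 242.5).
- press_handle (a joint): Handle angle about handle_pivot, rad. 0: up (parked); grows as the ball comes down and towards the robot side. A spring returns it to 0: 4 N at the ball when up, 10 N at 0.8. With the catch closed it moves only 0.1 rad. The ram goes down 25 mm per rad and meets its stop at 0.6 rad (selector at left stud), 0.8 (middle) or 1.0 (right); 10 N more bends the stop by about 0.04 rad.
- handle_arm: The part of the handle to be held: steel bar 12 mm in diameter with a black ball at its end, and the upright locking lug (12 x 10 mm) that comes up through the catch's slot. Origin on the handle's pivot axis; at joint 0 its axes are the press's axes and the bar rises at 40 degrees over the horizontal towards press -x.
- handle_ball (a point): Centre of the black ball, 34 mm in diameter, on the handle's end, 160 mm from the pivot; when parked at press x -115, y -85, z 303; at 0.8 rad at press x -151, y -85, z 184.
- handle_pivot (a point): Handle's turning axis, which runs along the press's y axis (press x 8, y -85, z 200).
- parts_bin: Bystander: red open parts bin with four compartments, 100 x 140 x 50 mm, origin at the centre of its underside.
- solder_reel: Bystander: aluminium reel standing on its flange, 60 mm in diameter, 44 mm high, origin at the centre of its underside.
- screwdriver: Bystander: screwdriver lying on the bench to the right of the press.
- multimeter: Bystander: yellow hand-held multimeter lying on the bench, 165 x 80 x 38 mm, origin at the centre of its underside.

How it is judged:
By the outcome, as a careful person would: the job done as asked, in the order asked, and still so for the second after the job is handed in, while the arm keeps its last pose, push and grip.
It also fails if it takes over 72 s, if anything falls off the work surface, if the arm or the gripper's body presses on something with over 40 N, if the wrist force passes 120 N, or if a joint passes its speed limit or range.

ROBOT

A 6-joint arm with a two-finger parallel gripper is mounted at the origin on the work surface. World frame = base frame: x ahead of the robot, y to its left, z up, the work surface at z = 0. Lengths are in m, angles in degrees, forces in N, time in s.
With the tool pointing down it reaches from about 0.4 to 0.825 m from the base axis. Payload 7 kg.
Tool frame: the origin (TCP) lies at the very end of the fingers, on their centre line; the grasp point (between the pads) lies behind it (r.grasp_offset is the z of the grasp point in the tool frame, in m); z points along the fingers, y is the direction in which the jaws open and shut (so a half turn about z gives the same grasp; the last joint's range is limited). The gripper opens to 88 mm and grips with 3 to 60 N. Pads are 19 mm wide; open, the fingers measure 130 mm over their backs; the gripper's body (78 mm by 193 mm) begins 47 mm behind the grasp point.
Start: joints at [-60.728, 20.546, 0.682, 0, -70.136, -16.507], TCP at [0.149, -0.658, 0.201] pointing down, gripper open.
Joint ranges: [-176.03, 176.03], [-82.01, 121.73], [-58.28, 71.71], [-173.87, 95.51], [-174.79, -0.11], [-173.66, 173.66]. Speed limits (degrees/s): [136.94, 136.94, 172.46, 180, 180, 180].

INTERFACE

Orientations are given as [roll, pitch, yaw] about the fixed x, y, z axes, in that order (R = Rz(yaw) Ry(pitch) Rx(roll)).
In Python, from plant import r gives the robot as it stands. The module is installed in compiled form; this text tells all that it offers.
- The arm moves only by the tool servo_tool, never from a script. Its argument "targets" is a list of rows, each an object of numbers: "dx", "dy", "dz": the shift along the world's x, y, z in cm; "spin": the turn about the world's z in rad; "grip": the opening in per cent of the stroke, from 0 (shut) to 100 (fully open). A call has exactly 10 rows; each row is the pose to reach, as a shift and turn from the pose commanded when the call began; what a row does not reach only later rows make up. A row lasts 1/12 s, in which the tool goes at most 41.7 mm and 7.16 degrees, less where a joint would pass 70% of its speed; a pose out of reach is approached as far as the arm can. A call with a gripper value outside its range is refused whole. The fingers move at their own pace and stop on an object; "squeeze" is the grip in N (left out, the last holds). Time passes only in rows, so rows that repeat a pose let the fingers close, or fill a call up. It gives the time, the measured TCP pose, the force and the opening at its end, in the units of the state.
- r.get_state(): the state, without advancing time (a new reading comes with each control period).
- r.capture(name): name is "scene" or "top" or "wrist"; returns the picture (420x560x3 uint8, blue, green, red); there is no depth.
- r.get_calibration(name): a dict with "K" (3x3 intrinsics, pixels), "extrinsics" (4x4, takes a point from camera to world coordinates). Camera axes: x right, y down, z forward; pixel columns grow to the right and rows downward; lengths in m; the calibration is good to about 2 mm. A picture is of the moment at which its call begins: read the wrist's pose just before it. get_calibration takes no time and is no camera call; for the wrist camera it gives the pose at the moment of the call.
- r.close_job(): hands the job in, once; it reports no verdict.
Trained networks look in the newest picture that a camera, given by its name, has taken for a name from the list of things; names that differ only in an ending like _2 or _b are one class to them, and where a whole thing is asked for, a point or a joint stands for the part that bears it (a point fixed in the world has none). Each returns a list of dicts, best first, with "p" (0 to 1); they miss things now and then, are a little off and sometimes report something else, mostly with a low value. They report only what shows in the picture. A call takes as long as a camera call.
- r.cut_out(name, camera): "mask" (420x560 bool, what is visible of it) and "extent" ([left, top, right, bottom] in pixels, round what is visible of it).
The state is a dict: "time_s": time; "joints": joint angles; "qd": joint speeds; "joint_torque": joint torques, N m; "tcp_pos": TCP position; "eef_rot": TCP orientation; "contact_force": force on the tool from outside, world axes, zero at the start; "moment": the same for the moment, N m; "gripper_width": finger opening in m.
Only numpy, scipy, OpenCV 4.12 (cv2) and the standard library are available. Lean on these libraries where they do the work, as an engineer would, in place of code of your own. Each camera call takes 0.05 s, during which the arm holds its last target. There are 200 camera calls.

## Working session

There is one attempt and no reset: what is moved stays moved. The work goes in short steps, Python scripts to look and compute and a tool call to move; the robot and the scene stay as the last step left them, time stands still between calls to the robot, and variables do not carry over. Pictures are saved under pics/ and viewed, about 8 in all and at most 12, crops included, and the job is handed in when it is done.

Besides the shell and the picture viewer there is one more tool, called after "Call:" by a JSON object that holds its "op" and its "data". servo_tool: Moves the arm, as the interface text tells. Its arguments: {"type":"object","properties":{"targets":{"type":"array"},"squeeze":{"type":"number"}},"required":["targets"]}

```bash
mkdir -p pics; ls; python3 - <<'E'
from plant import r
import cv2,numpy as np
print(r.get_state()); print(r.grasp_offset)
for c in ("scene","top"):
    im=r.capture(c); cv2.imwrite(f"pics/{c}0.png",im)
    k=r.get_calibration(c); print(c,np.round(k["K"],1).tolist(),np.round(k["extrinsics"],4).tolist())
    for n in ("press","selector_knob","handle_ball","catch_tab","middle_stud","parts_bin","multimeter","solder_reel","screwdriver"):
        try: print(n,[(round(d["p"],2),[int(v) for v in d["extent"]]) for d in r.cut_out(n,c)[:3]])
        except Exception as e: print(n,e)
E
```

```text
pics
{'time_s': 0.0, 'joints': array([-6.07285321e+01,  2.05922641e+01,  6.32520752e-01, -2.06368350e-02,
       -7.01347050e+01, -1.65057464e+01]), 'qd': array([-5.60717164e-03, -3.47283935e-02,  1.32043750e-01, -5.10058555e-05,
       -7.64933659e-02, -7.78404835e-02]), 'joint_torque': array([-2.35414765e-03, -5.82719207e+01,  2.93051201e+01,  6.99707866e+00,
        7.05183222e-03, -1.63949671e-04]), 'tcp_pos': array([ 0.14899089, -0.65779984,  0.20020222]), 'eef_rot': array([ 1.79903932e+02, -8.23626281e-03, -1.67241300e+02]), 'contact_force': array([ 1.15490094, -0.36300885, -0.87440386]), 'moment': array([-0.03941604, -0.0330397 , -0.02035255]), 'gripper_width': 0.08795394432748983}
-0.0188
scene [[469.2, 0.0, 281.5], [0.0, 469.2, 207.8], [0.0, 0.0, 1.0]] [[0.7384, 0.5561, -0.3814, 1.1593], [0.6742, -0.6182, 0.404, -0.6436], [-0.0111, -0.5554, -0.8315, 1.4905], [0.0, 0.0, 0.0, 1.0]]
press [(0.9, [239, 194, 354, 302])]
selector_knob [(0.44, [291, 198, 298, 202])]
handle_ball [(0.68, [248, 202, 293, 248])]
catch_tab [(0.5, [272, 220, 299, 248]), (0.21, [238, 195, 356, 304])]
middle_stud [(0.62, [238, 198, 356, 302])]
parts_bin [(0.65, [155, 295, 208, 349]), (0.45, [239, 195, 354, 302])]
multimeter [(0.89, [355, 146, 400, 176])]
solder_reel [(0.57, [313, 144, 334, 164]), (0.45, [354, 149, 398, 178])]
screwdriver []
top [[495.9, 0.0, 284.5], [0.0, 495.9, 207.1], [0.0, 0.0, 1.0]] [[-0.0091, -0.9886, 0.1504, 0.3777], [-0.9998, 0.0068, -0.0163, 0.0258], [0.0151, -0.1506, -0.9885, 1.5185], [0.0, 0.0, 0.0, 1.0]]
press [(0.6, [238, 133, 350, 247])]
selector_knob [(0.91, [251, 194, 278, 234])]
handle_ball [(0.63, [323, 167, 347, 223])]
catch_tab [(0.83, [306, 165, 341, 184])]
middle_stud [(0.62, [236, 135, 354, 246])]
parts_bin [(0.91, [414, 208, 467, 247])]
multimeter [(0.77, [108, 174, 144, 233])]
solder_reel [(0.84, [146, 253, 173, 271])]
screwdriver [(0.6, [383, 252, 418, 262])]
```

```bash
python3 - <<'E'
import cv2
a=cv2.imread("pics/top0.png")[115:265,220:370]; b=cv2.imread("pics/scene0.png")[180:310,230:370]
a=cv2.resize(a,(600,600),interpolation=cv2.INTER_CUBIC); cv2.imwrite("pics/topc.png",a)
b=cv2.resize(b,(560,520),interpolation=cv2.INTER_CUBIC); cv2.imwrite("pics/scenec.png",b)
E
```

```text
(no output)
```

View pics/topc.png

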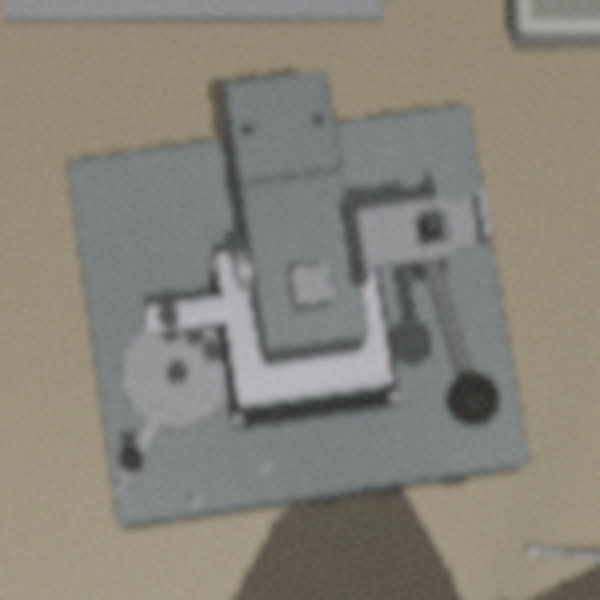

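View pics/scenec.png

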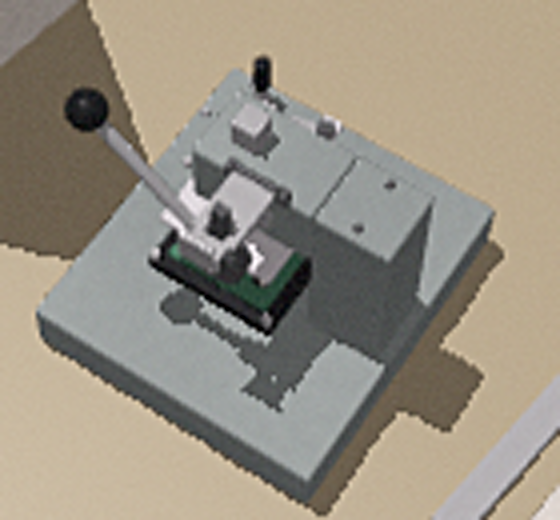

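The top view shows the press turned a few degrees. In the crop its base corners are at about (68,160), (468,105), (527,465) and (122,527). The ball is at (472,397), the knob at (130,455), and the studs are near (122,483), (195,498) and (267,466). The scene crop agrees: ball at (87,110), knob at (262,72). Next I fit the press pose to both views.

```bash
cat > h.py <<'E'
import numpy as np,cv2
from scipy.optimize import least_squares
from plant import r
def proj(c,P):
    k=r.get_calibration(c);E=np.linalg.inv(k["extrinsics"]);q=E[:3,:3]@np.asarray(P).T+E[:3,3:4];q=k["K"]@q
    return (q[:2]/q[2]).T
def P2W(t,P):
    c,s=np.cos(t[2]),np.sin(t[2]);P=np.atleast_2d(P)/1000.
    return np.c_[t[0]+c*P[:,0]-s*P[:,1],t[1]+s*P[:,0]+c*P[:,1],P[:,2]]
E
python3 - <<'E'
from h import *
C=[(140,155,60),(140,-155,60),(-140,-155,60),(-140,155,60)]
top=[(p,(u/4+220-.4,v/4+115-.4)) for p,(u,v) in zip(C+[(-115,-85,303),(-20,0,263),(-131,95,66)],[(68,160),(468,105),(527,465),(122,527),(472,397),(312,284),(195,498)])]
sc=[(p,(u/4+230-.4,v/4+180-.4)) for p,(u,v) in zip(C+[(-115,-85,303)],[(493,213),(305,478),(40,318),(235,75),(87,110)])]
def res(t):
    o=[]
    for c,L in (("top",top),("scene",sc)):
        o.append(proj(c,P2W(t,[p for p,_ in L]))-np.array([q for _,q in L]))
    return np.vstack(o)
s=least_squares(lambda t:res(t).ravel(),[.5,-.05,.1],loss="soft_l1"); t=s.x
print(t,np.degrees(t[2]));print(np.round(res(t),1).tolist())
np.save("pose.npy",t)
# knob angle
k=lambda a:(-35-75*np.cos(a),95-75*np.sin(a),120)
uv=np.array([130/4+219.6,455/4+114.6])
b=min(np.linspace(-.8,.2,101),key=lambda a:np.linalg.norm(proj("top",P2W(t,[(k(a)[0],k(a)[1],112)]))-uv)); print("sel",b)
for n,p in dict(knob=k(b),knob0=k(0),tab=(8,-118,260),hinge=(8,-34,242.5),ball=(-115,-85,303),ball8=(-151,-85,184)).items(): print(n,np.round(P2W(t,[p])[0],4))
E
```

```text
[ 0.64535835 -0.02640225  0.13996812] 8.01958258470296
[[-0.6, -0.5], [0.5, -1.0], [1.3, -0.4], [-1.3, -0.5], [0.4, 0.6], [-0.0, -0.4], [0.2, 0.6], [0.9, -1.0], [0.5, 1.0], [-2.0, -2.0], [-0.3, -2.6], [-0.4, -0.2]]
sel -0.6000000000000001
knob [0.5302 0.0961 0.12  ]
knob0 [0.5232 0.0523 0.12  ]
tab [ 0.6697 -0.1421  0.26  ]
hinge [ 0.658  -0.059   0.2425]
ball [ 0.5433 -0.1266  0.303 ]
ball8 [ 0.5077 -0.1316  0.184 ]
```

Call:
{"op": "servo_tool", "data": {"targets": [{"dx":1.4,"dy":2.8,"dz":2.5,"spin":-0.04,"grip":50},{"dx":2.8,"dy":5.6,"dz":5,"spin":-0.084,"grip":50},{"dx":4.2,"dy":8.4,"dz":7.5,"spin":-0.084,"grip":50},{"dx":5.6,"dy":11.2,"dz":10,"spin":-0.084,"grip":50},{"dx":7,"dy":14,"dz":12.5,"spin":-0.084,"grip":50},{"dx":8.4,"dy":16.8,"dz":15,"spin":-0.084,"grip":50},{"dx":9.8,"dy":19.6,"dz":17.5,"spin":-0.084,"grip":50},{"dx":11.2,"dy":22.4,"dz":20,"spin":-0.084,"grip":50},{"dx":13,"dy":26,"dz":20,"spin":-0.084,"grip":50},{"dx":14.8,"dy":29.6,"dz":20,"spin":-0.084,"grip":50}]}}

```text
time_s: 1.83
tcp_pos: [0.2978, -0.3613, 0.4029]
eef_rot: [-179.9, 0.2, -172.1]
contact_force: [2.5, 0.0, -0.5]
gripper_width: 0.0437
```

Call:
{"op": "servo_tool", "data": {"targets": [{"dx":1.8,"dy":3.6,"dz":0,"spin":0,"grip":50},{"dx":3.6,"dy":7.2,"dz":0,"spin":0,"grip":50},{"dx":5.4,"dy":10.8,"dz":0,"spin":0,"grip":50},{"dx":7.2,"dy":14.4,"dz":0,"spin":0,"grip":50},{"dx":9,"dy":18,"dz":0,"spin":0,"grip":50},{"dx":10.8,"dy":21.6,"dz":0,"spin":0,"grip":50},{"dx":12.6,"dy":25.2,"dz":0,"spin":0,"grip":50},{"dx":14.4,"dy":28.8,"dz":0,"spin":0,"grip":50},{"dx":16.2,"dy":32.4,"dz":0,"spin":0,"grip":50},{"dx":18,"dy":36,"dz":0,"spin":0,"grip":50}]}}

```text
time_s: 2.67
tcp_pos: [0.4774, -0.0002, 0.4017]
eef_rot: [180.0, 0.1, -172.0]
contact_force: [1.6, -0.6, 0.1]
gripper_width: 0.044
```

Call:
{"op": "servo_tool", "data": {"targets": [{"dx":1.8,"dy":3.2,"dz":0,"grip":50},{"dx":3.6,"dy":6.4,"dz":0,"grip":50},{"dx":5.3,"dy":9.6,"dz":0,"grip":50},{"dx":5.3,"dy":9.6,"dz":-4,"grip":50},{"dx":5.3,"dy":9.6,"dz":-8,"grip":50},{"dx":5.3,"dy":9.6,"dz":-12,"grip":50},{"dx":5.3,"dy":9.6,"dz":-16,"grip":50},{"dx":5.3,"dy":9.6,"dz":-19,"grip":50},{"dx":5.3,"dy":9.6,"dz":-20,"grip":50},{"dx":5.3,"dy":9.6,"dz":-20,"grip":50}]}}

```text
validation failed for argument at $.ta...
```

```bash
python3 - <<'E'
from h import *
t=np.load("pose.npy")
s=r.get_state();print(s["tcp_pos"],s["eef_rot"])
im=r.capture("wrist")
k=lambda a,z:(-35-75*np.cos(a),95-75*np.sin(a),z)
pts={"k120":k(-.6,120),"k80":k(-.6,80),"axis":(-35,95,75),"mid":(-131,95,66),"L":(-35-96*np.cos(.6),95+96*np.sin(.6),66),"R":(-35-96*np.cos(.6),95-96*np.sin(.6),66)}
for n,p in pts.items():
    q=proj("wrist",P2W(t,[p]))[0]; print(n,np.round(q,1)); cv2.drawMarker(im,(int(q[0]),int(q[1])),(0,0,255),0,8)
for d in r.cut_out("selector_knob","wrist")[:2]: print(d["p"],d["extent"])
cv2.imwrite("pics/w1.png",im)
E
```

```text
[ 4.77366717e-01 -2.04957012e-04  4.01722239e-01] [ 1.79979259e+02  7.74419564e-02 -1.72013952e+02]
k120 [333.3 210.9]
k80 [329.4 203.9]
axis [303.2 237. ]
mid [304.2 182.3]
L [335.6 192. ]
R [272.3 191.9]
0.78 [286.7, 198.4, 339.4, 261.4]
```

View pics/w1.png

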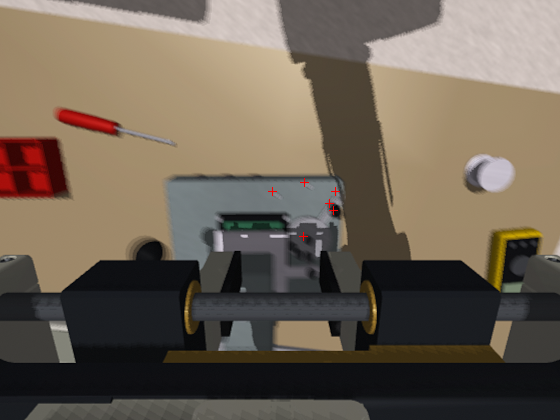

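The call was refused because the spin field was missing. The wrist picture shows the knob at (334,211), where the fitted pose predicts (333,211), and the studs line up too. I'm carrying on.

Call:
{"op": "servo_tool", "data": {"targets": [{"dx":1.8,"dy":3.2,"dz":0,"spin":0,"grip":50},{"dx":3.6,"dy":6.4,"dz":0,"spin":0,"grip":50},{"dx":5.3,"dy":9.6,"dz":0,"spin":0,"grip":50},{"dx":5.3,"dy":9.6,"dz":-4,"spin":0,"grip":50},{"dx":5.3,"dy":9.6,"dz":-8,"spin":0,"grip":50},{"dx":5.3,"dy":9.6,"dz":-12,"spin":0,"grip":50},{"dx":5.3,"dy":9.6,"dz":-16,"spin":0,"grip":50},{"dx":5.3,"dy":9.6,"dz":-20,"spin":0,"grip":50},{"dx":5.3,"dy":9.6,"dz":-23,"spin":0,"grip":50},{"dx":5.3,"dy":9.6,"dz":-23,"spin":0,"grip":50}]}}

```text
time_s: 3.6
tcp_pos: [0.5261, 0.092, 0.1651]
eef_rot: [-179.9, -0.6, -172.1]
contact_force: [-1.6, 0.4, -0.9]
gripper_width: 0.044
```

```bash
python3 - <<'E'
from h import *
t=np.load("pose.npy")
s=r.get_state();print(s["tcp_pos"],s["eef_rot"])
im=r.capture("wrist")
k=lambda a,z:(-35-75*np.cos(a),95-75*np.sin(a),z)
print(proj("wrist",P2W(t,[k(-.6,120),k(-.6,80)])))
for d in r.cut_out("selector_knob","wrist")[:2]: print(d["p"],d["extent"])
m=(im.max(2)<50).astype(np.uint8);q=proj("wrist",P2W(t,[k(-.6,120)]))[0]
n,l,st,c=cv2.connectedComponentsWithStats(m)
for i in range(1,n):
    if st[i,4]>60 and np.linalg.norm(c[i]-q)<60: print(st[i],c[i])
cv2.imwrite("pics/w2.png",im)
E
```

```text
[0.52611074 0.09202913 0.16507805] [-179.87753902   -0.57083474 -172.11429227]
[[283.76412821 224.47461211]
 [283.38435947 210.0743961 ]]
0.97 [204.1, 197.5, 296.7, 294.5]
[274 208  19  30 459] [282.79302832 223.18300654]
```

View pics/w2.png

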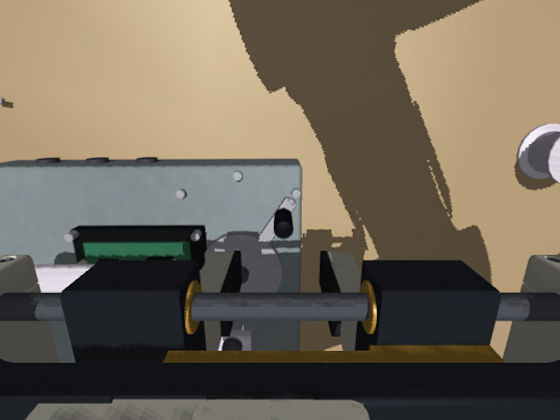

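The wrist picture shows the knob at (283,223) and the studs at (295,193), (237,176) and (181,194). I'll check the fit against these studs.

```bash
python3 - <<'E'
from h import *
t=np.load("pose.npy");s,c=96*np.sin(.6),96*np.cos(.6)
P=[(-35-c,95+s,66),(-131,95,66),(-35-c,95-s,66)]
g=cv2.imread("pics/w2.png",0); uv=[]
for u,v in [(295,193),(237,176),(181,194)]:
    w=g[v-7:v+8,u-7:u+8].astype(float); w=np.clip(w-np.median(w)-25,0,None);y,x=np.mgrid[-7:8,-7:8]; uv.append((u+(w*x).sum()/w.sum(),v+(w*y).sum()/w.sum()))
uv=np.array(uv);print(uv);print(proj("wrist",P2W(t,P)))
f=least_squares(lambda d:(proj("wrist",P2W([d[0],d[1],t[2]],P))-uv).ravel(),t[:2]);print(t,f.x,f.fun)
kb=lambda a,z:(-35-75*np.cos(a),95-75*np.sin(a),z)
T=[f.x[0],f.x[1],t[2]]
for a in (-.66,-.63,-.6,-.57,-.5):print(a,proj("wrist",P2W(T,[kb(a,120),kb(a,100)])).ravel(),P2W(T,[kb(a,100)]))
print(P2W(T,[kb(0,100)]))
E
```

```text
[[294.74257426 193.59405941]
 [236.70461538 175.63076923]
 [179.42276423 193.70325203]]
[[295.21613928 185.0821181 ]
 [237.51918324 167.49657591]
 [181.30258205 185.06988454]]
[ 0.64535835 -0.02640225  0.13996812] [ 0.65356728 -0.02659301] [-1.03785288 -0.22626694 -0.24728037  0.43463847  1.29081318 -0.35261489]
-0.66 [285.93460703 233.22476329 285.56264535 224.9381458 ] [[0.54057072 0.09986312 0.1       ]]
-0.63 [283.72640015 231.66502355 283.50940659 223.4760465 ] [[0.53948213 0.09789408 0.1       ]]
-0.6 [281.46200122 230.16346772 281.40439971 222.06880251] [[0.53845309 0.09589328 0.1       ]]
-0.57 [279.1436407  228.72201123 279.2496875  220.71817301] [[0.53748454 0.09386252 0.1       ]]
-0.5 [273.53747693 225.60261385 274.04090836 217.7963058 ] [[0.53546455 0.08901784 0.1       ]]
[[0.53138944 0.05213167 0.1       ]]
```

The arm was still settling when that picture was taken, so I'll repeat it at rest.

```bash
cat > m.py <<'E'
from h import *
t=np.load("pose.npy");s,c=96*np.sin(.6),96*np.cos(.6)
P=[(-35-c,95+s,66),(-131,95,66),(-35-c,95-s,66)]
for i in range(2): r.capture("wrist")
print(r.get_state()["tcp_pos"],r.get_state()["eef_rot"])
p0=proj("wrist",P2W(t,P)); im=r.capture("wrist"); print(p0); print(proj("wrist",P2W(t,P)))
g=cv2.cvtColor(im,cv2.COLOR_BGR2GRAY); cv2.imwrite("pics/w3.png",im)
uv=[]
for u,v in p0:
    u,v=int(round(u)),int(round(v));w=g[v-10:v+11,u-10:u+11].astype(float); w=np.clip(w-np.median(w)-25,0,None);y,x=np.mgrid[-10:11,-10:11]; uv.append((u+(w*x).sum()/w.sum(),v+(w*y).sum()/w.sum()))
print(np.array(uv))
n,l,st,ce=cv2.connectedComponentsWithStats((im.max(2)<50).astype(np.uint8))
print([(st[i].tolist(),ce[i]) for i in range(1,n) if 200<st[i,4]<900])
kb=lambda a,z:(-35-75*np.cos(a),95-75*np.sin(a),z)
for a in (-.66,-.6,-.54):print(a,proj("wrist",P2W(t,[kb(a,120),kb(a,100)])).ravel())
E
python3 m.py
```

```text
[0.53178808 0.09418186 0.17379535] [ 179.96775794    0.20885688 -172.02602435]
[[294.26644862 182.44302182]
 [236.79958569 164.91645225]
 [180.81262176 182.46049989]]
[[294.08022841 182.34048161]
 [236.61877935 164.82756604]
 [180.6405887  182.3792495 ]]
[[292.01036269 185.23834197]
 [235.97455471 165.6692112 ]
 [180.03525641 183.59935897]]
[([272, 197, 19, 29, 426], array([281.15023474, 211.65492958])), ([220, 321, 21, 21, 360], array([230.00277778, 330.37222222]))]
-0.66 [286.49051922 220.64022626 286.02825699 213.10488951]
-0.6 [282.00533068 217.53804291 281.85852413 210.19942151]
-0.54 [277.30269176 214.67931166 277.48858365 207.52312053]
```

Call:
{"op": "servo_tool", "data": {"targets": [{"dx":0,"dy":0.1,"dz":-3,"spin":0,"grip":50},{"dx":0,"dy":0.1,"dz":-6,"spin":0,"grip":50},{"dx":0,"dy":0.1,"dz":-8.4,"spin":0,"grip":50},{"dx":0,"dy":0.1,"dz":-8.4,"spin":0,"grip":50},{"dx":0,"dy":0.1,"dz":-8.4,"spin":0,"grip":10},{"dx":0,"dy":0.1,"dz":-8.4,"spin":0,"grip":10},{"dx":0,"dy":0.1,"dz":-8.4,"spin":0,"grip":10},{"dx":0,"dy":0.1,"dz":-8.4,"spin":0,"grip":10},{"dx":0,"dy":0.1,"dz":-8.4,"spin":0,"grip":10},{"dx":0,"dy":0.1,"dz":-8.4,"spin":0,"grip":10}], "squeeze": 12}}

```text
time_s: 4.68
tcp_pos: [0.5309, 0.095, 0.0883]
eef_rot: [180.0, 0.1, -172.0]
contact_force: [-0.8, 0.8, 5.5]
gripper_width: 0.015
```

Call:
{"op": "servo_tool", "data": {"targets": [{"dx":-0.3,"dy":-0.7,"dz":0,"spin":0,"grip":10},{"dx":-0.5,"dy":-1.4,"dz":0,"spin":0,"grip":10},{"dx":-0.7,"dy":-2.1,"dz":0,"spin":0,"grip":10},{"dx":-0.8,"dy":-2.8,"dz":0,"spin":0,"grip":10},{"dx":-0.8,"dy":-3.5,"dz":0,"spin":0,"grip":10},{"dx":-0.7,"dy":-4.0,"dz":0,"spin":0,"grip":10},{"dx":-0.7,"dy":-4.3,"dz":0,"spin":0,"grip":10},{"dx":-0.7,"dy":-4.3,"dz":0,"spin":0,"grip":10},{"dx":-0.7,"dy":-4.3,"dz":0,"spin":0,"grip":10},{"dx":-0.7,"dy":-4.3,"dz":0,"spin":0,"grip":10}], "squeeze": 12}}

```text
time_s: 5.52
tcp_pos: [0.5233, 0.0513, 0.0878]
eef_rot: [-180.0, 0.0, -172.0]
contact_force: [-1.6, 0.9, 6.0]
gripper_width: 0.015
```

Call:
{"op": "servo_tool", "data": {"targets": [{"dx":0,"dy":0,"dz":0,"spin":0,"grip":50},{"dx":0,"dy":0,"dz":0,"spin":0,"grip":50},{"dx":0,"dy":0,"dz":0,"spin":0,"grip":50},{"dx":0,"dy":0,"dz":3,"spin":0,"grip":50},{"dx":0,"dy":0,"dz":6,"spin":0,"grip":50},{"dx":0,"dy":0,"dz":9,"spin":0,"grip":50},{"dx":0,"dy":0,"dz":12,"spin":0,"grip":50},{"dx":0,"dy":0,"dz":13,"spin":0,"grip":50},{"dx":0,"dy":0,"dz":13,"spin":0,"grip":50},{"dx":0,"dy":0,"dz":13,"spin":0,"grip":50}]}}

```text
time_s: 6.35
tcp_pos: [0.523, 0.0518, 0.2171]
eef_rot: [180.0, 0.0, -172.1]
contact_force: [-0.1, -0.3, -1.1]
gripper_width: 0.0436
```

```bash
sed -i 's/(-.66,-.6,-.54)/(-.05,0,.05)/' m.py; python3 m.py; python3 -c "
import cv2;a=cv2.imread('pics/w3.png')[120:300,150:400];cv2.imwrite('pics/w3c.png',cv2.resize(a,(750,540)))"
```

```text
[0.52227425 0.05145114 0.21574377] [-1.79985292e+02 -1.26200799e-01 -1.72061939e+02]
[[329.74166909 188.86648384]
 [280.45408934 173.77994629]
 [231.19354259 188.92615717]]
[[329.82864459 188.93863247]
 [280.52918651 173.84254438]
 [231.25595097 188.98669514]]
[[335.17714286 187.92      ]
 [279.92411924 175.68292683]
 [230.65979381 189.68728522]]
[([272, 191, 16, 23, 303], array([279.95709571, 202.14851485]))]
-0.05 [284.55508795 206.39417164 284.2995956  200.82914896]
0 [280.55865415 206.29986181 280.54895989 200.74021586]
0.05 [276.56238696 206.39758198 276.79847584 200.83249539]
```

View pics/w3c.png

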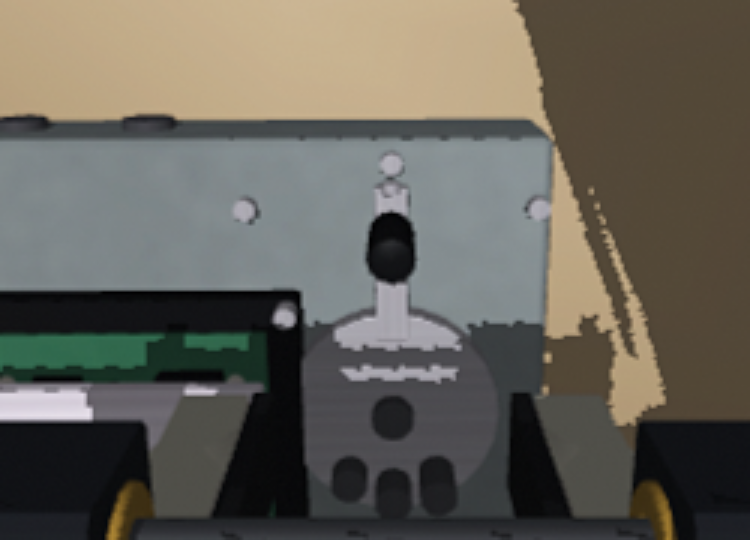

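The picture confirms the selector pointer stands right at the middle stud. Next is the catch: rise, turn the jaws along press x, and go over the tab.

Call:
{"op": "servo_tool", "data": {"targets": [{"dx":0,"dy":0,"dz":4,"spin":0.12,"grip":62},{"dx":0,"dy":0,"dz":8,"spin":0.24,"grip":62},{"dx":0,"dy":0,"dz":12,"spin":0.36,"grip":62},{"dx":0,"dy":0,"dz":16,"spin":0.48,"grip":62},{"dx":1,"dy":-1.5,"dz":19,"spin":0.6,"grip":62},{"dx":3.4,"dy":-4.8,"dz":19,"spin":0.72,"grip":62},{"dx":5.8,"dy":-8.1,"dz":19,"spin":0.84,"grip":62},{"dx":8.2,"dy":-11.4,"dz":19,"spin":0.96,"grip":62},{"dx":10.6,"dy":-14.4,"dz":19,"spin":1.08,"grip":62},{"dx":13,"dy":-17.4,"dz":19,"spin":1.2,"grip":62}]}}

```text
time_s: 7.33
tcp_pos: [0.6527, -0.1223, 0.4057]
eef_rot: [179.9, -0.0, -103.5]
contact_force: [1.0, 1.3, 0.4]
gripper_width: 0.0546
```

Call:
{"op": "servo_tool", "data": {"targets": [{"dx":1.7,"dy":-2,"dz":0,"spin":0.12,"grip":62},{"dx":1.7,"dy":-2,"dz":0,"spin":0.24,"grip":62},{"dx":1.7,"dy":-2,"dz":0,"spin":0.36,"grip":62},{"dx":1.7,"dy":-2,"dz":0,"spin":0.371,"grip":62},{"dx":1.7,"dy":-2,"dz":-2,"spin":0.371,"grip":62},{"dx":1.7,"dy":-2,"dz":-4,"spin":0.371,"grip":62},{"dx":1.7,"dy":-2,"dz":-4,"spin":0.371,"grip":62},{"dx":1.7,"dy":-2,"dz":-4,"spin":0.371,"grip":62},{"dx":1.7,"dy":-2,"dz":-4,"spin":0.371,"grip":62},{"dx":1.7,"dy":-2,"dz":-4,"spin":0.371,"grip":62}]}}

```text
time_s: 8.17
tcp_pos: [0.6694, -0.1408, 0.3687]
eef_rot: [-179.9, -0.0, -82.6]
contact_force: [-0.9, 0.5, -0.2]
gripper_width: 0.0539
```

```bash
python3 - <<'E'
from h import *
t=np.load("pose.npy")
r.capture("wrist");s=r.get_state();print(s["tcp_pos"],s["eef_rot"],s["joints"])
q=proj("wrist",P2W(t,[(-7,-118,270),(23,-118,270),(8,-118,270),(8,-85,250),(-115,-85,303),(-140,-155,60)]));im=r.capture("wrist")
print(q)
for d in r.cut_out("catch_tab","wrist")[:2]: print(d["p"],d["extent"])
for u in q: cv2.drawMarker(im,(int(u[0]),int(u[1])),(0,0,255),0,6)
cv2.imwrite("pics/w4.png",im)
E
```

```text
[ 0.66936874 -0.14078544  0.36862613] [-1.79889136e+02 -2.78615959e-02 -8.26117431e+01] [ 4.42021593e+00  1.86263848e+01  1.90099273e+01  2.20840051e-02
 -9.02713846e+01  2.96819417e+00]
[[296.61868834 202.9642041 ]
 [264.87743972 203.27456609]
 [280.74492331 203.11941581]
 [281.03292214 228.51808675]
 [421.89489481 248.32861021]
 [375.67542357 142.63279561]]
0.65 [261.8, 193.2, 298.3, 273.9]
```

View pics/w4.png

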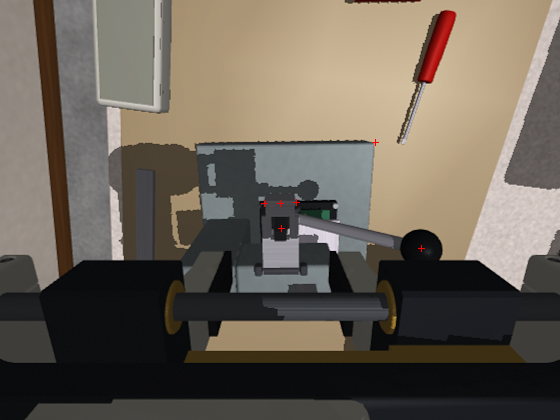

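The markers land on the tab, (265–296, 203), and on the ball at (421,248). Now I descend and pinch the tab.

Call:
{"op": "servo_tool", "data": {"targets": [{"dx":0,"dy":-0.1,"dz":-3,"spin":0.01,"grip":62},{"dx":0,"dy":-0.1,"dz":-6,"spin":0.01,"grip":62},{"dx":0,"dy":-0.1,"dz":-9,"spin":0.01,"grip":62},{"dx":0,"dy":-0.1,"dz":-11,"spin":0.01,"grip":62},{"dx":0,"dy":-0.1,"dz":-11.7,"spin":0.01,"grip":62},{"dx":0,"dy":-0.1,"dz":-11.7,"spin":0.01,"grip":25},{"dx":0,"dy":-0.1,"dz":-11.7,"spin":0.01,"grip":25},{"dx":0,"dy":-0.1,"dz":-11.7,"spin":0.01,"grip":25},{"dx":0,"dy":-0.1,"dz":-11.7,"spin":0.01,"grip":25},{"dx":0,"dy":-0.1,"dz":-11.7,"spin":0.01,"grip":25}], "squeeze": 15}}

```text
time_s: 9.15
tcp_pos: [0.6696, -0.1419, 0.2517]
eef_rot: [-179.9, -0.0, -82.0]
contact_force: [0.4, 0.4, -0.6]
gripper_width: 0.0267
```

```bash
python3 - <<'E'
from plant import r
import cv2
im=r.capture("scene");s=r.get_state();print(s["gripper_width"],s["contact_force"],s["moment"],s["tcp_pos"])
cv2.imwrite("pics/s1.png",cv2.resize(im[150:290,210:360],(600,560),interpolation=cv2.INTER_CUBIC))
E
```

```text
0.02410053778470015 [ 0.29032257 -0.30930188 -0.65539904] [0.02277858 0.13359199 0.01827355] [ 0.66940926 -0.14186476  0.25136997]
```

View pics/s1.png

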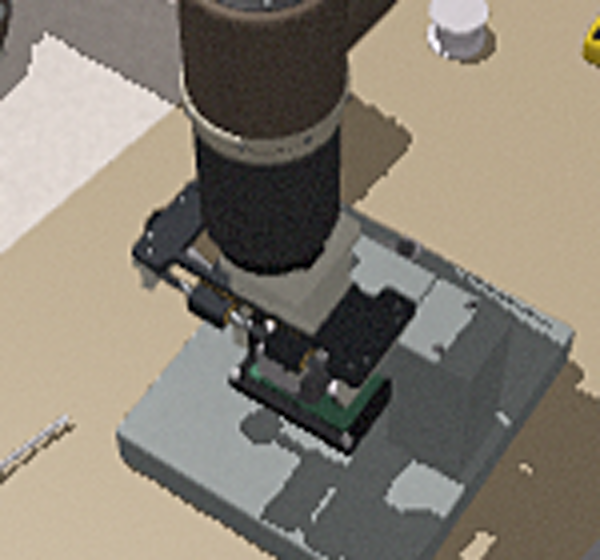

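The width is still shrinking, now 24 mm on a 30 mm tab, so the tab is probably not gripped. I'll look closer, putting the pre-grasp and current wrist crops side by side.

```bash
python3 - <<'E'
from h import *
t=np.load("pose.npy")
im=r.capture("wrist");s=r.get_state();print(s["gripper_width"],s["contact_force"],s["tcp_pos"])
print(proj("wrist",P2W(t,[(-7,-118,270),(23,-118,270),(8,-121,244)])))
a=cv2.imread("pics/w4.png")[175:275,240:340];b=im[180:380,180:380]
cv2.imwrite("pics/c4.png",np.hstack([cv2.resize(a,(400,400),interpolation=cv2.INTER_CUBIC),cv2.resize(b,(400,400))]))
E
```

```text
0.02328848637743685 [-0.12560214 -0.42488556  0.10791405] [ 0.66925275 -0.14181727  0.25106532]
[[306.20086329 259.17442244]
 [254.92146609 259.16537259]
 [280.51477838 237.64734423]]
```

View pics/c4.png

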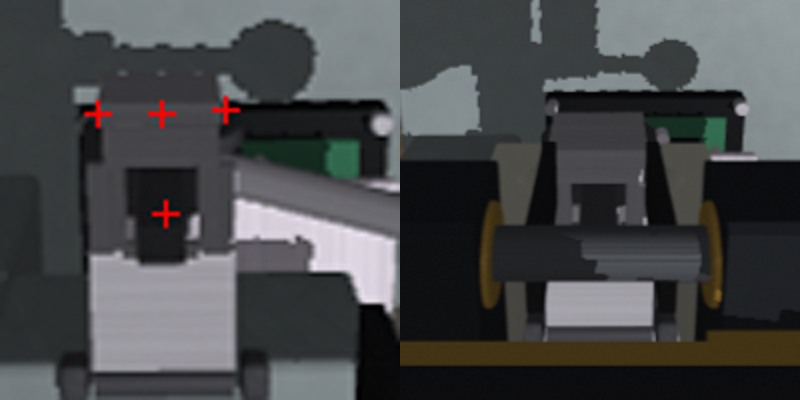

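```bash
python3 - <<'E'
from h import *
from scipy.spatial.transform import Rotation as R
s=r.get_state();T=R.from_euler("xyz",s["eef_rot"],degrees=True).as_matrix();p=s["tcp_pos"]
print(s["gripper_width"])
for z in (0,-.019,-.035):
  for w in (.0117,.015): print(z,w,[np.round(proj("wrist",(p+T@[x,y,z])[None])[0],1).tolist() for y in (-w,w) for x in (-.0095,.0095)])
im=r.capture("wrist");cv2.imwrite("pics/w5.png",im)
g=im.max(2);
for row in (250,256,262,270,280,290): print(row,g[row,235:330:3].tolist())
E
```

```text
0.02328848637743685
0 0.0117 [[263.3, 260.1], [262.8, 232.9], [299.1, 260.1], [299.7, 232.9]]
0 0.015 [[258.2, 260.1], [257.6, 232.9], [304.2, 260.1], [304.9, 232.9]]
-0.019 0.0117 [[261.6, 274.3], [261.1, 244.8], [301.0, 274.3], [301.7, 244.8]]
-0.019 0.015 [[256.1, 274.3], [255.3, 244.8], [306.6, 274.3], [307.4, 244.8]]
-0.035 0.0117 [[260.0, 288.7], [259.3, 257.0], [302.9, 288.7], [303.7, 257.0]]
-0.035 0.015 [[254.0, 288.7], [253.1, 257.0], [309.0, 288.7], [310.0, 257.0]]
250 [50, 47, 66, 64, 64, 35, 29, 56, 58, 63, 63, 62, 62, 63, 63, 62, 62, 63, 62, 63, 62, 63, 61, 22, 27, 105, 106, 9, 11, 12, 11, 10]
256 [77, 77, 76, 77, 78, 79, 10, 13, 47, 79, 79, 79, 79, 79, 79, 79, 79, 78, 79, 80, 79, 79, 62, 12, 10, 78, 78, 77, 77, 77, 77, 77]
262 [78, 77, 78, 77, 77, 58, 12, 11, 34, 78, 78, 78, 78, 77, 79, 78, 78, 78, 79, 78, 78, 80, 45, 13, 12, 46, 78, 76, 77, 77, 78, 72]
270 [77, 77, 81, 78, 76, 9, 12, 12, 36, 80, 80, 82, 81, 82, 82, 82, 81, 82, 81, 80, 79, 73, 76, 11, 11, 11, 77, 78, 81, 78, 77, 66]
280 [77, 77, 77, 78, 16, 12, 12, 8, 22, 78, 55, 30, 25, 25, 26, 27, 26, 28, 31, 48, 78, 78, 29, 9, 12, 12, 20, 78, 78, 77, 76, 55]
290 [80, 77, 77, 59, 12, 11, 11, 9, 58, 77, 79, 91, 25, 26, 26, 27, 26, 26, 80, 90, 78, 118, 136, 9, 11, 11, 11, 52, 77, 77, 79, 59]
```

Going by the picture, the tab fills the gap between the two black pads, cols 259–301. The low width reading may just be soft pads. I'll try a small lift along the arc, to 0.4 rad.

Call:
{"op": "servo_tool", "data": {"targets": [{"dx":-0.01,"dy":0.1,"dz":0.4,"spin":0,"grip":25},{"dx":-0.03,"dy":0.22,"dz":0.83,"spin":0,"grip":25},{"dx":-0.05,"dy":0.35,"dz":1.22,"spin":0,"grip":25},{"dx":-0.07,"dy":0.5,"dz":1.63,"spin":0,"grip":25},{"dx":-0.1,"dy":0.7,"dz":2.03,"spin":0,"grip":25},{"dx":-0.12,"dy":0.88,"dz":2.4,"spin":0,"grip":25},{"dx":-0.15,"dy":1.1,"dz":2.77,"spin":0,"grip":25},{"dx":-0.19,"dy":1.34,"dz":3.13,"spin":0,"grip":25},{"dx":-0.19,"dy":1.34,"dz":3.13,"spin":0,"grip":25},{"dx":-0.19,"dy":1.34,"dz":3.13,"spin":0,"grip":25}], "squeeze": 12}}

```text
time_s: 10.13
tcp_pos: [0.6671, -0.1282, 0.2817]
eef_rot: [-180.0, 0.0, -82.0]
contact_force: [-0.1, 0.5, -0.6]
gripper_width: 0.0218
```

```bash
python3 - <<'E'
from h import *
im=r.capture("wrist");s=r.get_state();print(s["gripper_width"],s["contact_force"],s["tcp_pos"])
b=im[180:380,180:380];c=r.capture("scene")[190:270,240:320]
cv2.imwrite("pics/c5.png",np.hstack([cv2.resize(b,(400,400)),cv2.resize(c,(400,400),interpolation=cv2.INTER_CUBIC)]))
E
```

```text
0.021904059209486407 [-0.30576357  0.47715252  0.0005775 ] [ 0.66701209 -0.12829553  0.28141516]
```

View pics/c5.png

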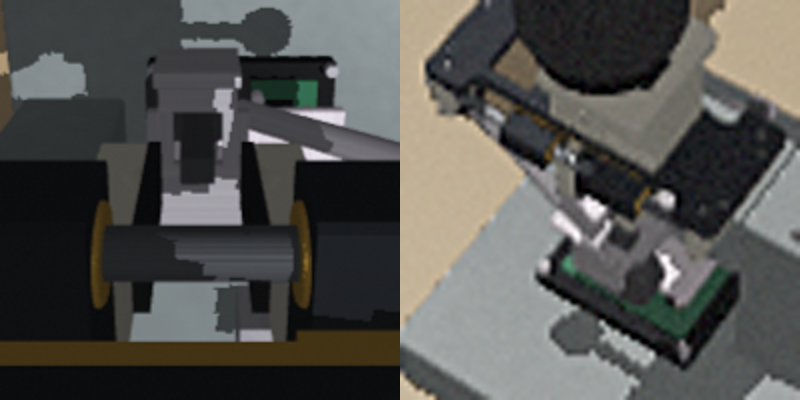

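The catch did not move. It still lies closed in the picture, and the fingers closed to 22 mm beside or behind the tab. I'll project the tab's box into the current view to find the offset.

```bash
python3 - <<'E'
from h import *
t=np.load("pose.npy");im=r.capture("wrist")
for z in (244,270):
  for y in (-121,-115): print(z,y,np.round(proj("wrist",P2W(t,[(-7,y,z),(23,y,z)])),1).tolist())
for n,p in dict(hinge=(8,-34,242.5),lugtop=(8,-85,255),front=(-55,-35,235),ball=(-115,-85,303),corner=(-140,-155,60)).items(): print(n,proj("wrist",P2W(t,[p]))[0])
cv2.imwrite("pics/w6.png",cv2.resize(im[190:310,200:340],(700,600),interpolation=cv2.INTER_CUBIC))
for u in P2W(t,[(x,y,z) for x in(-7,23) for y in(-121,-115) for z in (244,270)]):
    pass
s=r.get_state();print(s["tcp_pos"],s["eef_rot"])
E
```

```text
244 -121 [[300.0, 205.3], [259.5, 205.3]]
244 -115 [[299.9, 213.0], [259.7, 213.0]]
270 -121 [[302.5, 216.2], [257.1, 216.2]]
270 -115 [[302.3, 224.8], [257.3, 224.8]]
hinge [279.80940439 305.56329434]
lugtop [279.80752389 256.02945823]
front [353.74913299 299.32541293]
ball [486.46366505 290.8599568 ]
corner [395.83562307 139.47941165]
[ 0.66692476 -0.1284138   0.28111266] [ 1.79970046e+02  6.98317863e-03 -8.20131292e+01]
```

View pics/w6.png

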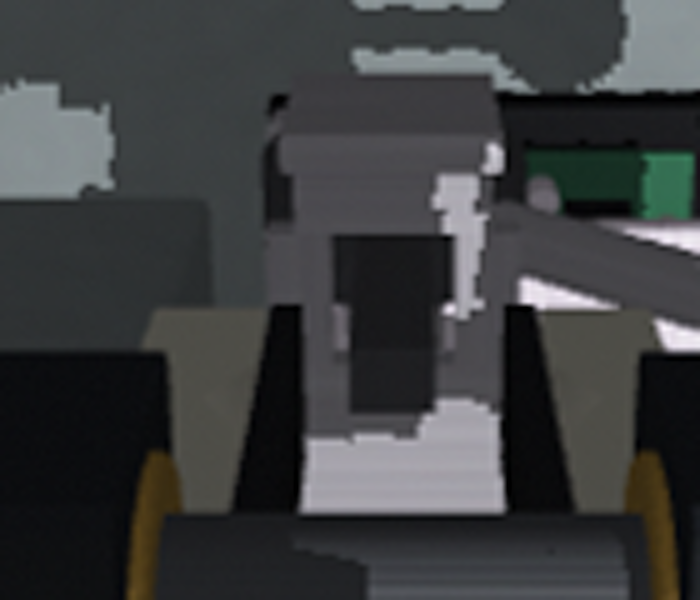

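The predicted tab box matches the picture within about 1.5 px: outer foot edge at row 205, top face at rows 217–224. So the tab was measured well. The doubt is where the visible fingertips really are relative to the TCP. I'll measure that from the saved wrist images at their different openings.

```bash
python3 - <<'E'
from h import *
from scipy.spatial.transform import Rotation as R
def rle(a):
    o=[];st=0
    for i in range(1,len(a)+1):
        if i==len(a) or abs(int(a[i])-int(a[i-1]))>14: o.append((200+st,int(a[st:i].mean())));st=i
    return o
for f in ("w2","w3","w4","w5"):
    g=cv2.imread(f"pics/{f}.png").max(2)
    for row in (249,254,258,330): print(f,row,rle(g[row,200:360]))
s=r.get_state();T=R.from_euler("xyz",s["eef_rot"],degrees=True).as_matrix();E=r.get_calibration("wrist");X=np.linalg.inv(E["extrinsics"])
M=np.eye(4);M[:3,:3]=T;M[:3,3]=s["tcp_pos"];print(np.round(X@M,4),E["K"][0])
E
```

```text
w2 249 [(200, 10), (206, 41), (207, 79), (214, 124), (215, 155), (224, 116), (225, 82), (261, 116), (262, 152), (273, 96), (274, 64), (275, 84), (276, 120), (277, 147), (300, 93), (301, 70), (302, 86)]
w2 254 [(200, 10), (204, 49), (205, 82), (233, 39), (234, 14), (241, 63), (242, 87), (266, 101), (270, 84), (272, 98), (276, 65), (301, 84), (320, 32), (321, 16), (327, 36), (328, 75), (329, 113), (331, 84)]
w2 258 [(200, 9), (204, 34), (205, 82), (231, 61), (232, 15), (241, 64), (242, 76), (301, 85), (320, 32), (321, 16), (329, 55), (330, 103), (332, 83)]
w2 330 [(200, 13), (204, 34), (205, 74), (220, 58), (221, 15), (231, 58), (232, 81), (242, 102), (244, 67), (300, 83), (330, 32), (331, 27), (340, 56), (341, 75), (356, 42), (357, 13)]
w3 249 [(200, 96), (211, 130), (212, 168), (219, 137), (222, 116), (223, 97), (237, 79), (238, 56), (239, 32), (240, 9), (250, 35), (251, 75), (330, 100), (331, 164), (333, 81), (353, 94), (354, 147), (355, 180)]
w3 254 [(200, 105), (209, 79), (233, 46), (234, 11), (250, 30), (251, 77), (275, 47), (276, 29), (286, 58), (287, 77), (320, 26), (321, 14), 
[... 1386 characters left out ...]
65), (310, 77), (332, 102), (335, 84), (340, 101), (342, 47), (343, 23), (350, 50), (351, 111), (352, 143)]
w5 258 [(200, 63), (251, 52), (252, 10), (259, 48), (260, 80), (301, 63), (302, 10), (309, 40), (310, 77), (333, 110), (334, 161), (339, 165)]
w5 330 [(200, 17), (224, 56), (225, 66), (231, 33), (232, 13), (235, 46), (236, 68), (245, 14), (254, 108), (255, 168), (306, 110), (307, 13), (316, 46), (317, 68), (326, 13), (329, 33), (330, 67), (336, 62), (337, 35)]
[[ 6.000e-04  1.000e+00 -1.100e-03  7.000e-04]
 [-9.542e-01  3.000e-04 -2.991e-01  2.220e-02]
 [-2.991e-01  1.300e-03  9.542e-01  2.000e-01]
 [ 0.000e+00  0.000e+00  0.000e+00  1.000e+00]] [310.78651387   0.         280.10274065]
```

By scale (1.85 px/mm) and row, the visible pads end about 30 mm short of the reported TCP. The other signs fit: the 5.5 N up-push at the knob, and missing a tab whose top is at z 0.270. I'll regrip with the TCP at z 0.230, so the true tips are near 0.260.

Call:
{"op": "servo_tool", "data": {"targets": [{"dx":0,"dy":0,"dz":0.5,"spin":0,"grip":62},{"dx":0,"dy":0,"dz":0.5,"spin":0,"grip":62},{"dx":0,"dy":0,"dz":0.5,"spin":0,"grip":62},{"dx":0.1,"dy":-0.7,"dz":0.5,"spin":0,"grip":62},{"dx":0.27,"dy":-1.36,"dz":0,"spin":0,"grip":62},{"dx":0.27,"dy":-1.36,"dz":-1.5,"spin":0,"grip":62},{"dx":0.27,"dy":-1.36,"dz":-3,"spin":0,"grip":62},{"dx":0.27,"dy":-1.36,"dz":-4.2,"spin":0,"grip":62},{"dx":0.27,"dy":-1.36,"dz":-5.1,"spin":0,"grip":62},{"dx":0.27,"dy":-1.36,"dz":-5.1,"spin":0,"grip":62}]}}

```text
time_s: 11.12
tcp_pos: [0.6686, -0.1422, 0.2277]
eef_rot: [179.8, 0.0, -82.0]
contact_force: [0.3, -0.6, -0.4]
gripper_width: 0.0545
```

Call:
{"op": "servo_tool", "data": {"targets": [{"dx":0,"dy":0,"dz":0,"spin":0,"grip":20},{"dx":0,"dy":0,"dz":0,"spin":0,"grip":20},{"dx":0,"dy":0,"dz":0,"spin":0,"grip":20},{"dx":0,"dy":0,"dz":0,"spin":0,"grip":20},{"dx":0,"dy":0,"dz":0,"spin":0,"grip":20},{"dx":0,"dy":0,"dz":0,"spin":0,"grip":20},{"dx":0,"dy":0,"dz":0,"spin":0,"grip":20},{"dx":0,"dy":0,"dz":0,"spin":0,"grip":20},{"dx":0,"dy":0,"dz":0,"spin":0,"grip":20},{"dx":0,"dy":0,"dz":0,"spin":0,"grip":20}], "squeeze": 15}}

```text
time_s: 11.95
tcp_pos: [0.6704, -0.142, 0.2311]
eef_rot: [-179.9, -0.0, -82.0]
contact_force: [2.4, 0.2, 4.7]
gripper_width: 0.0296
```

Now it's gripped, at 29.6 mm. I carry the tab along the arc.

Call:
{"op": "servo_tool", "data": {"targets": [{"dx":-0.04,"dy":0.27,"dz":0.83,"spin":0,"grip":20},{"dx":-0.09,"dy":0.61,"dz":1.62,"spin":0,"grip":20},{"dx":-0.15,"dy":1.03,"dz":2.38,"spin":0,"grip":20},{"dx":-0.21,"dy":1.52,"dz":3.09,"spin":0,"grip":20},{"dx":-0.29,"dy":2.09,"dz":3.75,"spin":0,"grip":20},{"dx":-0.38,"dy":2.71,"dz":4.35,"spin":0,"grip":20},{"dx":-0.48,"dy":3.39,"dz":4.88,"spin":0,"grip":20},{"dx":-0.58,"dy":4.12,"dz":5.34,"spin":0,"grip":20},{"dx":-0.58,"dy":4.12,"dz":5.34,"spin":0,"grip":20},{"dx":-0.58,"dy":4.12,"dz":5.34,"spin":0,"grip":20}], "squeeze": 15}}

```text
time_s: 12.78
tcp_pos: [0.6645, -0.1013, 0.2847]
eef_rot: [-179.9, -0.1, -82.0]
contact_force: [3.7, -2.6, 5.0]
gripper_width: 0.0296
```

```bash
python3 - <<'E'
from h import *
im=r.capture("wrist");s=r.get_state();print(s["gripper_width"],s["contact_force"],s["moment"],s["tcp_pos"])
b=im[150:350,160:400]
cv2.imwrite("pics/c7.png",cv2.resize(b,(720,600)))
E
```

```text
0.029457864547196986 [ 4.03357001 -3.38101365  4.4502817 ] [-1.17268914 -1.41865361  0.01935627] [ 0.66453627 -0.10157935  0.28453656]
```

View pics/c7.png

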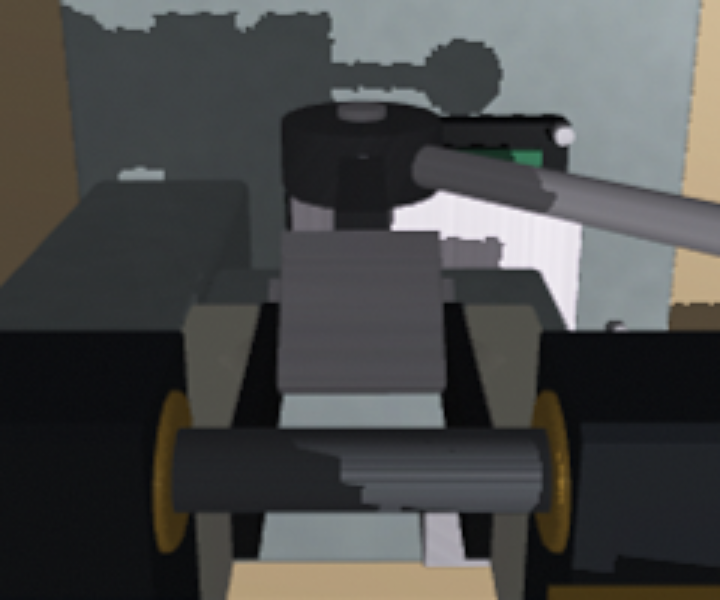

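The picture shows the catch lifted off the lug, with its plate standing between the pads. I continue over the top.

Call:
{"op": "servo_tool", "data": {"targets": [{"dx":-0.16,"dy":1.17,"dz":0.55,"spin":0,"grip":20},{"dx":-0.34,"dy":2.41,"dz":0.92,"spin":0,"grip":20},{"dx":-0.52,"dy":3.69,"dz":1.09,"spin":0,"grip":20},{"dx":-0.7,"dy":4.98,"dz":1.07,"spin":0,"grip":20},{"dx":-0.88,"dy":6.25,"dz":0.86,"spin":0,"grip":20},{"dx":-1.05,"dy":7.47,"dz":0.45,"spin":0,"grip":20},{"dx":-1.22,"dy":8.63,"dz":-0.14,"spin":0,"grip":20},{"dx":-1.36,"dy":9.68,"dz":-0.89,"spin":0,"grip":20},{"dx":-1.45,"dy":10.32,"dz":-1.47,"spin":0,"grip":20},{"dx":-1.45,"dy":10.32,"dz":-1.47,"spin":0,"grip":20}], "squeeze": 15}}

```text
time_s: 13.67
tcp_pos: [0.6492, 0.0049, 0.268]
eef_rot: [180.0, 0.1, -81.9]
contact_force: [1.1, 5.3, 5.5]
gripper_width: 0.0295
```

Call:
{"op": "servo_tool", "data": {"targets": [{"dx":0,"dy":0,"dz":0,"spin":0,"grip":62},{"dx":0,"dy":0,"dz":0,"spin":0,"grip":62},{"dx":0,"dy":0,"dz":0,"spin":0,"grip":62},{"dx":0,"dy":0,"dz":0,"spin":0,"grip":62},{"dx":0,"dy":0,"dz":1,"spin":0,"grip":62},{"dx":0,"dy":0,"dz":4,"spin":0,"grip":62},{"dx":0,"dy":0,"dz":7,"spin":0,"grip":62},{"dx":0,"dy":0,"dz":10,"spin":0,"grip":62},{"dx":0,"dy":0,"dz":12,"spin":0,"grip":62},{"dx":0,"dy":0,"dz":12,"spin":0,"grip":62}]}}

```text
time_s: 14.5
tcp_pos: [0.6507, 0.0016, 0.3955]
eef_rot: [-179.5, -0.0, -82.0]
contact_force: [-0.9, -0.7, 0.5]
gripper_width: 0.0543
```

Call:
{"op": "servo_tool", "data": {"targets": [{"dx":0,"dy":0,"dz":2,"spin":-0.12,"grip":75},{"dx":-2.1,"dy":-2.6,"dz":2,"spin":-0.24,"grip":75},{"dx":-4.2,"dy":-5.2,"dz":2,"spin":-0.36,"grip":75},{"dx":-6.3,"dy":-7.8,"dz":2,"spin":-0.48,"grip":75},{"dx":-8.4,"dy":-10.4,"dz":2,"spin":-0.6,"grip":75},{"dx":-10.7,"dy":-12.8,"dz":2,"spin":-0.72,"grip":75},{"dx":-10.7,"dy":-12.8,"dz":2,"spin":-0.84,"grip":75},{"dx":-10.7,"dy":-12.8,"dz":2,"spin":-0.96,"grip":75},{"dx":-10.7,"dy":-12.8,"dz":2,"spin":-1.08,"grip":75},{"dx":-10.7,"dy":-12.8,"dz":2,"spin":-1.2,"grip":75}]}}

```text
time_s: 15.33
tcp_pos: [0.5419, -0.1262, 0.4096]
eef_rot: [180.0, 0.0, -151.2]
contact_force: [0.8, 0.3, 0.5]
gripper_width: 0.0659
```

Call:
{"op": "servo_tool", "data": {"targets": [{"dx":0,"dy":0,"dz":0,"spin":-0.12,"grip":75},{"dx":0,"dy":0,"dz":0,"spin":-0.24,"grip":75},{"dx":0,"dy":0,"dz":0,"spin":-0.371,"grip":75},{"dx":0,"dy":0,"dz":0,"spin":-0.371,"grip":75},{"dx":0,"dy":0,"dz":0,"spin":-0.371,"grip":75},{"dx":0,"dy":0,"dz":0,"spin":-0.371,"grip":75},{"dx":0,"dy":0,"dz":0,"spin":-0.371,"grip":75},{"dx":0,"dy":0,"dz":0,"spin":-0.371,"grip":75},{"dx":0,"dy":0,"dz":0,"spin":-0.371,"grip":75},{"dx":0,"dy":0,"dz":0,"spin":-0.371,"grip":75}]}}

```text
time_s: 16.17
tcp_pos: [0.5424, -0.1256, 0.4091]
eef_rot: [-180.0, -0.0, -172.0]
contact_force: [0.5, 0.7, -0.6]
gripper_width: 0.0659
```

```bash
python3 - <<'E'
from h import *
t=np.load("pose.npy")
s=r.get_state();print(s["tcp_pos"],s["eef_rot"])
q=proj("wrist",P2W(t,[(-115,-85,303)]))[0];im=r.capture("wrist");cv2.imwrite("pics/w8.png",im)
print("ball pred",q,[(d["p"],d["extent"]) for d in r.cut_out("handle_ball","wrist")[:2]])
n,l,st,ce=cv2.connectedComponentsWithStats((im.max(2)<50).astype(np.uint8))
print([(st[i].tolist(),ce[i].round(1)) for i in range(1,n) if st[i,4]>400])
R_=np.hypot(84,17.5)
for c in ("top","scene"):
    im=r.capture(c);cv2.imwrite(f"pics/{c}8.png",im)
    for th in (0,2.1,2.35):
        f=.2054+th;print(c,th,proj(c,P2W(t,[(8,-34-R_*np.cos(f),242.5+R_*np.sin(f))]))[0].round(1))
    print([(round(d["p"],2),d["extent"]) for d in r.cut_out("catch_tab",c)[:2]],[(round(d["p"],2),d["extent"]) for d in r.cut_out("selector_knob",c)[:1]])
E
```

```text
[ 0.54242947 -0.12562314  0.40913692] [-1.79999397e+02 -7.36183197e-03 -1.71979589e+02]
ball pred [278.5657493  202.76835691] [(0.62, [260.5, 186.3, 299.3, 293.8]), (0.55, [364.3, 163.8, 405.9, 237.6])]
[([262, 184, 102, 69, 1847], array([297.1, 203.9])), ([0, 223, 560, 197, 54942], array([281.6, 342.4]))]
top 0 [340.7 168.5]
top 2.1 [287.3 172.3]
top 2.35 [281.7 174.5]
[] []
scene 0 [278.2 241.4]
scene 2.1 [304.2 200.6]
scene 2.35 [306.5 200.5]
[(0.57, [286.2, 201.5, 308.1, 229.1]), (0.43, [236.7, 197.8, 353.6, 305.1])] []
```

The scene detection puts the catch at the open place, tab corner near (306,200), and the ball prediction agrees with the wrist view. I go down and grip the ball.

Call:
{"op": "servo_tool", "data": {"targets": [{"dx":0.1,"dy":-0.1,"dz":-3,"spin":0,"grip":75},{"dx":0.1,"dy":-0.1,"dz":-6,"spin":0,"grip":75},{"dx":0.1,"dy":-0.1,"dz":-9,"spin":0,"grip":75},{"dx":0.1,"dy":-0.1,"dz":-12,"spin":0,"grip":75},{"dx":0.1,"dy":-0.1,"dz":-14,"spin":0,"grip":75},{"dx":0.1,"dy":-0.1,"dz":-14.6,"spin":0,"grip":75},{"dx":0.1,"dy":-0.1,"dz":-14.6,"spin":0,"grip":20},{"dx":0.1,"dy":-0.1,"dz":-14.6,"spin":0,"grip":20},{"dx":0.1,"dy":-0.1,"dz":-14.6,"spin":0,"grip":20},{"dx":0.1,"dy":-0.1,"dz":-14.6,"spin":0,"grip":20}], "squeeze": 45}}

```text
time_s: 17.4
tcp_pos: [0.5444, -0.1267, 0.2649]
eef_rot: [-180.0, 0.2, -172.0]
contact_force: [0.4, 0.8, 0.3]
gripper_width: 0.0441
```

Call:
{"op": "servo_tool", "data": {"targets": [{"dx":0,"dy":0,"dz":0,"spin":0,"grip":20},{"dx":0,"dy":0,"dz":0,"spin":0,"grip":20},{"dx":0,"dy":0,"dz":0,"spin":0,"grip":20},{"dx":0,"dy":0,"dz":0,"spin":0,"grip":20},{"dx":0,"dy":0,"dz":0,"spin":0,"grip":20},{"dx":0,"dy":0,"dz":0,"spin":0,"grip":20},{"dx":0,"dy":0,"dz":0,"spin":0,"grip":20},{"dx":0,"dy":0,"dz":0,"spin":0,"grip":20},{"dx":0,"dy":0,"dz":0,"spin":0,"grip":20},{"dx":0,"dy":0,"dz":0,"spin":0,"grip":20}], "squeeze": 45}}

```text
time_s: 18.23
tcp_pos: [0.5435, -0.1273, 0.2636]
eef_rot: [-179.9, 0.0, -172.0]
contact_force: [-0.6, -5.0, 3.3]
gripper_width: 0.0324
```

The reading of 32.4 mm on a 34 mm ball could mean the tips are off the equator. I regrip 6 mm lower to be safe.

Call:
{"op": "servo_tool", "data": {"targets": [{"dx":0,"dy":0,"dz":0,"spin":0,"grip":50},{"dx":0,"dy":0,"dz":0,"spin":0,"grip":50},{"dx":0,"dy":0,"dz":0,"spin":0,"grip":50},{"dx":0,"dy":0,"dz":-0.3,"spin":0,"grip":50},{"dx":0,"dy":0,"dz":-0.6,"spin":0,"grip":50},{"dx":0,"dy":0,"dz":-0.6,"spin":0,"grip":50},{"dx":0,"dy":0,"dz":-0.6,"spin":0,"grip":20},{"dx":0,"dy":0,"dz":-0.6,"spin":0,"grip":20},{"dx":0,"dy":0,"dz":-0.6,"spin":0,"grip":20},{"dx":0,"dy":0,"dz":-0.6,"spin":0,"grip":20}], "squeeze": 45}}

```text
time_s: 19.07
tcp_pos: [0.5436, -0.1272, 0.2571]
eef_rot: [-179.9, -0.0, -172.0]
contact_force: [0.7, -4.8, -2.3]
gripper_width: 0.0322
```

Call:
{"op": "servo_tool", "data": {"targets": [{"dx":0,"dy":0,"dz":0,"spin":0,"grip":20},{"dx":0,"dy":0,"dz":0,"spin":0,"grip":20},{"dx":0,"dy":0,"dz":0,"spin":0,"grip":20},{"dx":0,"dy":0,"dz":0,"spin":0,"grip":20},{"dx":0,"dy":0,"dz":0,"spin":0,"grip":20},{"dx":0,"dy":0,"dz":0,"spin":0,"grip":20},{"dx":0,"dy":0,"dz":0,"spin":0,"grip":20},{"dx":0,"dy":0,"dz":0,"spin":0,"grip":20},{"dx":0,"dy":0,"dz":0,"spin":0,"grip":20},{"dx":0,"dy":0,"dz":0,"spin":0,"grip":20}], "squeeze": 45}}

```text
time_s: 19.9
tcp_pos: [0.5435, -0.1272, 0.2571]
eef_rot: [-180.0, -0.0, -172.0]
contact_force: [2.2, -5.8, -3.3]
gripper_width: 0.0319
```

Call:
{"op": "servo_tool", "data": {"targets": [{"dx":-0.58,"dy":-0.08,"dz":-0.75,"spin":0,"grip":20},{"dx":-1.13,"dy":-0.16,"dz":-1.54,"spin":0,"grip":20},{"dx":-1.62,"dy":-0.23,"dz":-2.36,"spin":0,"grip":20},{"dx":-2.07,"dy":-0.29,"dz":-3.2,"spin":0,"grip":20},{"dx":-2.47,"dy":-0.35,"dz":-4.08,"spin":0,"grip":20},{"dx":-2.8,"dy":-0.39,"dz":-4.97,"spin":0,"grip":20},{"dx":-3.09,"dy":-0.44,"dz":-5.89,"spin":0,"grip":20},{"dx":-3.33,"dy":-0.47,"dz":-6.82,"spin":0,"grip":20},{"dx":-3.5,"dy":-0.49,"dz":-7.76,"spin":0,"grip":20},{"dx":-3.62,"dy":-0.51,"dz":-8.71,"spin":0,"grip":20}], "squeeze": 45}}

```text
time_s: 20.73
tcp_pos: [0.5072, -0.1326, 0.1711]
eef_rot: [-179.9, 0.1, -172.0]
contact_force: [-3.0, -4.9, 7.4]
gripper_width: 0.0321
```

```bash
cat > b.py <<'E'
from h import *
t=np.load("pose.npy");r.capture("wrist")
s=r.get_state();print(s["time_s"],s["gripper_width"],s["contact_force"],s["tcp_pos"])
im=r.capture("scene");cv2.imwrite("pics/s9.png",im)
for th in (0,.5,.6,.7,.8,.85):
    a=np.radians(40)-th;print(th,proj("scene",P2W(t,[(8-160*np.cos(a),-85,200+160*np.sin(a)),(-20,0,263-25*th)])).round(1).tolist())
for n in ("handle_ball","catch_tab"): print(n,[(round(d["p"],2),d["extent"]) for d in r.cut_out(n,"scene")[:2]])
E
python3 b.py
```

```text
20.7833 0.032046815384149885 [ 0.12896265 -5.44903499  6.11618029] [ 0.50691857 -0.13256087  0.16938744]
0 [[251.1, 207.0], [292.2, 209.4]]
0.5 [[243.9, 214.5], [292.2, 211.6]]
0.6 [[243.7, 216.8], [292.2, 212.0]]
0.7 [[243.9, 219.3], [292.2, 212.5]]
0.8 [[244.5, 222.0], [292.2, 212.9]]
0.85 [[244.9, 223.4], [292.2, 213.1]]
handle_ball [(0.77, [248.8, 216.7, 295.0, 250.2])]
catch_tab [(0.73, [285.6, 196.8, 310.3, 229.5]), (0.23, [178.2, 273.3, 205.6, 291.3])]
```

Call:
{"op": "servo_tool", "data": {"targets": [{"dx":-0.03,"dy":0,"dz":-0.4,"spin":0,"grip":20},{"dx":-0.06,"dy":-0.01,"dz":-0.8,"spin":0,"grip":20},{"dx":-0.07,"dy":-0.01,"dz":-1.2,"spin":0,"grip":20},{"dx":-0.08,"dy":-0.01,"dz":-1.6,"spin":0,"grip":20},{"dx":-0.07,"dy":-0.01,"dz":-2,"spin":0,"grip":20},{"dx":-0.06,"dy":-0.01,"dz":-2.4,"spin":0,"grip":20},{"dx":-0.04,"dy":-0.01,"dz":-2.7,"spin":0,"grip":20},{"dx":-0.03,"dy":0,"dz":-2.9,"spin":0,"grip":20},{"dx":-0.03,"dy":0,"dz":-2.9,"spin":0,"grip":20},{"dx":-0.03,"dy":0,"dz":-2.9,"spin":0,"grip":20}], "squeeze": 45}}

```text
time_s: 21.77
tcp_pos: [0.5066, -0.1326, 0.142]
eef_rot: [-179.9, 0.0, -172.0]
contact_force: [-4.6, -3.8, 8.1]
gripper_width: 0.0317
```

Call:
{"op": "servo_tool", "data": {"targets": [{"dx":0,"dy":0,"dz":-0.1,"spin":0,"grip":20},{"dx":0.01,"dy":0,"dz":-0.2,"spin":0,"grip":20},{"dx":0.02,"dy":0,"dz":-0.3,"spin":0,"grip":20},{"dx":0.03,"dy":0,"dz":-0.4,"spin":0,"grip":20},{"dx":0.03,"dy":0,"dz":-0.4,"spin":0,"grip":20},{"dx":0.03,"dy":0,"dz":-0.4,"spin":0,"grip":20},{"dx":0.03,"dy":0,"dz":-0.4,"spin":0,"grip":20},{"dx":0.03,"dy":0,"dz":-0.4,"spin":0,"grip":20},{"dx":0.03,"dy":0,"dz":-0.4,"spin":0,"grip":20},{"dx":0.03,"dy":0,"dz":-0.4,"spin":0,"grip":20}], "squeeze": 45}}

```text
time_s: 22.6
tcp_pos: [0.5069, -0.1326, 0.1382]
eef_rot: [-179.9, 0.0, -172.0]
contact_force: [-4.4, -4.2, 8.8]
gripper_width: 0.0323
```

Call:
{"op": "servo_tool", "data": {"targets": [{"dx":0,"dy":0,"dz":-0.1,"spin":0,"grip":20},{"dx":0.01,"dy":0,"dz":-0.2,"spin":0,"grip":20},{"dx":0.02,"dy":0,"dz":-0.2,"spin":0,"grip":20},{"dx":0.03,"dy":0,"dz":-0.3,"spin":0,"grip":20},{"dx":0.03,"dy":0,"dz":-0.3,"spin":0,"grip":20},{"dx":0.03,"dy":0,"dz":-0.3,"spin":0,"grip":20},{"dx":0.03,"dy":0,"dz":-0.3,"spin":0,"grip":20},{"dx":0.03,"dy":0,"dz":-0.3,"spin":0,"grip":20},{"dx":0.03,"dy":0,"dz":-0.3,"spin":0,"grip":20},{"dx":0.03,"dy":0,"dz":-0.3,"spin":0,"grip":20}], "squeeze": 45}}

```text
time_s: 23.43
tcp_pos: [0.5072, -0.1326, 0.1352]
eef_rot: [-179.9, 0.0, -172.0]
contact_force: [-4.8, -4.5, 8.5]
gripper_width: 0.0321
```

Call:
{"op": "servo_tool", "data": {"targets": [{"dx":0.01,"dy":0,"dz":-0.1,"spin":0,"grip":20},{"dx":0.02,"dy":0,"dz":-0.2,"spin":0,"grip":20},{"dx":0.03,"dy":0,"dz":-0.2,"spin":0,"grip":20},{"dx":0.04,"dy":0,"dz":-0.3,"spin":0,"grip":20},{"dx":0.04,"dy":0,"dz":-0.3,"spin":0,"grip":20},{"dx":0.04,"dy":0,"dz":-0.3,"spin":0,"grip":20},{"dx":0.04,"dy":0,"dz":-0.3,"spin":0,"grip":20},{"dx":0.04,"dy":0,"dz":-0.3,"spin":0,"grip":20},{"dx":0.04,"dy":0,"dz":-0.3,"spin":0,"grip":20},{"dx":0.04,"dy":0,"dz":-0.3,"spin":0,"grip":20}], "squeeze": 45}}

```text
time_s: 24.27
tcp_pos: [0.5075, -0.1325, 0.1325]
eef_rot: [-179.9, 0.0, -172.0]
contact_force: [-6.2, -3.7, 11.5]
gripper_width: 0.0319
```

```bash
python3 b.py; python3 - <<'E'
from h import *
w=r.capture("wrist");t=r.capture("top");s=cv2.imread("pics/s9.png")
for a in range(3): print(np.round(r.get_state()["contact_force"],1)); r.capture("wrist")
A=cv2.resize(w[150:350,130:400],(540,400))[:, :400];
B=cv2.resize(s[185:265,230:310],(400,400),interpolation=cv2.INTER_CUBIC)
C=cv2.resize(t[125:225,235:335],(400,200+0),interpolation=cv2.INTER_CUBIC)
D=cv2.resize(w[230:420,130:430],(400,200))
cv2.imwrite("pics/f.png",np.vstack([np.hstack([cv2.resize(w,(400,400))if 0 else A,B]),np.hstack([cv2.resize(t[125:250,235:360],(400,200)),D])]))
E
```

```text
24.3167 0.03206530761768761 [-5.86870855 -3.99008143 11.49871622] [ 0.507562   -0.13252606  0.1325193 ]
0 [[251.1, 207.0], [292.2, 209.4]]
0.5 [[243.9, 214.5], [292.2, 211.6]]
0.6 [[243.7, 216.8], [292.2, 212.0]]
0.7 [[243.9, 219.3], [292.2, 212.5]]
0.8 [[244.5, 222.0], [292.2, 212.9]]
0.85 [[244.9, 223.4], [292.2, 213.1]]
handle_ball [(0.8, [249.9, 224.7, 295.2, 248.5]), (0.33, [356.6, 148.6, 401.0, 179.3])]
catch_tab [(0.52, [288.4, 198.7, 311.8, 228.8])]
[-5.7 -3.5 12.2]
[-5.3 -3.3 11.8]
[-5.2 -4.  11.7]
```

The force has started rising, 8.5 to 11.7 N, as expected at the stop. One more 2 mm step should confirm the slope.

Call:
{"op": "servo_tool", "data": {"targets": [{"dx":0.01,"dy":0,"dz":-0.1,"spin":0,"grip":20},{"dx":0.02,"dy":0,"dz":-0.2,"spin":0,"grip":20},{"dx":0.02,"dy":0,"dz":-0.2,"spin":0,"grip":20},{"dx":0.02,"dy":0,"dz":-0.2,"spin":0,"grip":20},{"dx":0.02,"dy":0,"dz":-0.2,"spin":0,"grip":20},{"dx":0.02,"dy":0,"dz":-0.2,"spin":0,"grip":20},{"dx":0.02,"dy":0,"dz":-0.2,"spin":0,"grip":20},{"dx":0.02,"dy":0,"dz":-0.2,"spin":0,"grip":20},{"dx":0.02,"dy":0,"dz":-0.2,"spin":0,"grip":20},{"dx":0.02,"dy":0,"dz":-0.2,"spin":0,"grip":20}], "squeeze": 45}}

```text
time_s: 25.55
tcp_pos: [0.5078, -0.1325, 0.1308]
eef_rot: [-179.9, 0.0, -172.0]
contact_force: [-6.7, -2.6, 14.1]
gripper_width: 0.0318
```

View pics/f.png

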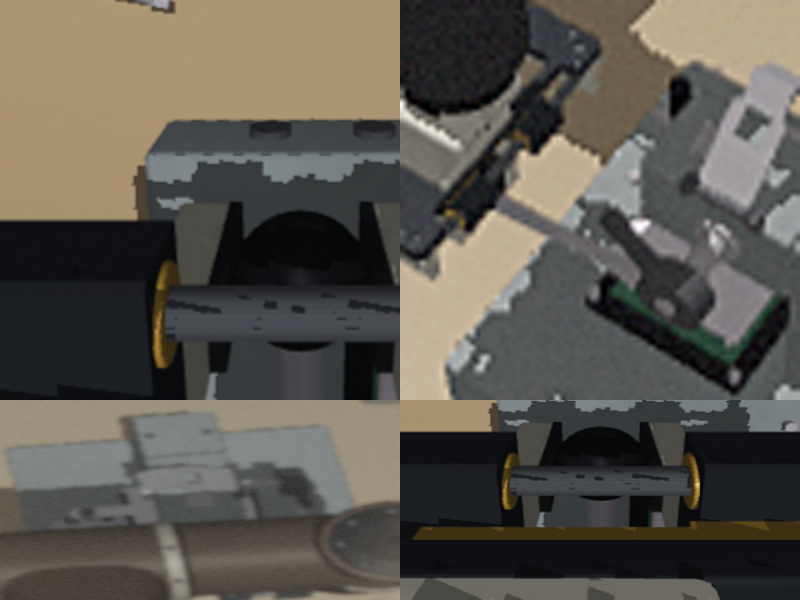

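The picture shows the catch lying open over the head (upper right panel), the ball between the pads, and the handle bar about level. The last step raised the force by about 1.4 N/mm, which matches the stop's stiffness. Handing in.

```bash
python3 -c "
from plant import r
s=r.get_state();print(s['tcp_pos'],s['contact_force'],s['gripper_width']);print(r.close_job())"
```

```text
[ 0.50782796 -0.13249169  0.13075918] [-6.7389483  -2.63243722 14.10362888] 0.03181608788988096
the job is handed in; nothing more can be done
None
```

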